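# Fetch the round cutter from behind the bottle and the mill

### The arm

A 6-joint arm with a two-finger parallel gripper is mounted at the origin on a cart in front of the work surface, level with it; the furniture and walls round the work are solid. World frame = base frame: x ahead of the robot, y to its left, z up, the work surface at z = 0. Lengths are in mm, angles in rad, forces in N, time in s.
With the tool pointing down it reaches from about 400 to 925 mm from the base axis. Payload 12.5 kg.
Tool frame: the origin (TCP) lies midway between the tips of the shut fingers; the grasp point (between the pads) lies 19 mm behind it (env.pinch_z is the z of the grasp point in the tool frame, in mm); z points along the fingers, y is the line along which they close (so a half turn about z gives the same grasp; the last joint's range is limited). The gripper opens to 95 mm and grips with 3 to 60 N. Pads are 20 mm wide; open, the fingers measure 119 mm over their backs; the gripper's body (75 mm by 180 mm) begins 59 mm behind the grasp point.
Start: joints at [1.105, 0.491, 1.559, -0, 1.092, -0.106], TCP at [220.039, 585.004, 214.661] pointing down, gripper open.
Joint ranges: [-3.1, 3.1], [-0.84, 2.19], [0.05, 2.79], [-1.13, 4.28], [0.06, 2.93], [-2.69, 2.69]. Speed limits (rad/s): [2.22, 2.22, 2.79, 3.14, 3.14, 3.14].

### API

Orientations are given as [roll, pitch, yaw] about the fixed x, y, z axes, in that order (R = Rz(yaw) Ry(pitch) Rx(roll)).
In Python, from cell import env, eyes gives the robot as it stands.
- The arm moves only by the shell command python3 -m inch 'ROWS'. ROWS is JSON, a list of rows, each a list of 3 entries, a list of its own where there are three numbers: the shift along the tool's x, y, z in units of 60 mm (1.0 is 60 mm), then the turn about the tool's z in units of 5 degrees (1.0 is 5 degrees), then the closure, from -1 (fully open) to 1 (shut). In form: [[[tx, ty, tz], turn, claw], ...]. A call has exactly 10 rows; each row shifts and turns the commanded pose from where the row before left it, along the tool's axes as they then stand; what a row does not reach is not made up. A row lasts 1/8 s, in which the tool goes at most 62.5 mm and 10.7 degrees, less where a joint would pass 70% of its speed; a pose out of reach is approached as far as the arm can. A call is refused whole if a number of a shift passes 1 or a number of a turn 1, either way. A call with a gripper value outside its range is refused whole. The fingers move at their own pace and stop on an object; the grip force is fixed at half the most. Time passes only in rows, so rows that do not move let the fingers close, or fill a call up. It gives the time, the measured TCP pose, the force, the opening and the grip force at its end, in the units of the state.
- env.state(): the state, without advancing time (a new reading comes with each control period).
- eyes.read_camera(name): name is "side" or "top" or "wrist"; returns a dict with "pixels" (400x640x3 uint8, red, green, blue), "fx", "fy", "cx", "cy" (pixels), "distortion" ([k1, k2, p1, p2, k3] as OpenCV has them; the pictures are not rectified), "extrinsics" (4x4, takes a point from world to camera coordinates). Camera axes: x right, y down, z forward; pixel columns grow to the right and rows downward; lengths in mm; the calibration is good to about 2 mm. A picture is of the moment at which its call begins. There is no depth.
- env.job_done(): hands the job in; it is judged then, once.
Trained networks look in a picture, given as the dict that the camera call returned (one of the last four; its "shot" number tells which), for a name from the list of things; names that differ only in an ending like _2 or _b are one class to them, and where a whole thing is asked for, a point or a joint stands for the part that bears it (a point fixed in the world has none). Each returns a list of dicts, best first, with "score" (0 to 1); they miss things now and then, are a little off and sometimes report something else, mostly with a low value. They report only what shows in the picture. A call takes as long as a camera call.
- eyes.boxes_of(name, picture): "centre" ([row, column] in pixels, amid what is visible of it).
- eyes.cut_out(name, picture): "mask" (400x640 bool, what is visible of it) and "centre" ([row, column] in pixels, amid what is visible of it).
- eyes.spot_point(name, picture): "centre" ([row, column] in pixels: a listed point, or the origin of a listed thing).
The state is a dict: "t": time; "joints": joint angles; "qvel": joint speeds; "tau": joint torques, N m; "eef_pos": TCP position; "tcp_rot": TCP orientation; "ft_force": force on the tool from outside, world axes, zero at the start; "moment": the same for the moment, N m; "opening": opening from 0.0 (shut) to 1.0 (fully open); "grip_force": force on a finger pad.
Only numpy, scipy, OpenCV 4.12 (cv2) and the standard library are available. Lean on these libraries where they do the work, as an engineer would, in place of code of your own. Each camera call takes 0.05 s, during which the arm holds its last target. There are 200 camera calls.

### The job

Clear the brown bottle and the pepper mill out of the wooden caddy and stand both on the metal tray; only then take the round pastry cutter from the bay behind them and lay it flat in the middle of the round pastry board. With the cutter on the board, put the bottle and the mill back upright, each exactly where it stood in the caddy at the start, and leave the heart-shaped cutter and the white ramekin alone.

Things in the scene. Friction and masses are not known exactly. Their poses are not given: they have to be found in the camera images.
- cutter: round tinplate pastry cutter, 57 mm across (59 mm over the rolled edge), 25 mm high, about 22 g, rolled edge up; treat it as a solid disc and grip it across the outside. Origin: centre of its underside, z up
- bottle: brown glass bottle with a white screw cap, 58 mm across and 129 mm high in all: straight body up to about 82 mm, then a shoulder, cap 32 mm across from 109 to 129 mm; 0.18 to 0.34 kg. Grip it round the body or by the cap. Origin: centre of its underside, z up
- mill: dark wooden pepper mill with a small metal ball on top, 58 mm across at the foot, waisted, 150 mm high; its round head, 50 mm across, is widest at 120 mm; 0.12 to 0.24 kg. Grip it at 95 to 120 mm height. Origin: centre of its underside, z up
- caddy: fixed wooden caddy, base 160 (x) x 170 (y) x 10 mm. Origin: centre of underside; open -x side toward the robot. Upstand at the +x edge: inner face x = 71, top 46 mm. Two partitions of that height, inner faces y = +-37, x = 0 to 71, form the bay of the cutter (near x = 12, y = 0; grip it along x, 30 mm free behind). Bottle and mill stand on the base near x = -40, y = +-45, either on either side
- tray: fixed rectangular metal tray, 130 mm (its x) by 210 mm (its y), rim 3 mm thick and 12 mm high, inner floor about 3 mm above the worktop. Origin: centre of its underside. Room for the bottle and the mill side by side, for instance at y = +50 and -50 mm
- board: fixed round pastry board of pale wood, 120 mm across, 12 mm thick, flat. Origin: centre of its underside, so its top is 12 mm above the origin. Beyond all the work places wall cabinets hang above the worktop: from 0.45 m up at x > 0.62 m, with knobs from x = 0.58 m at 0.58 m up; keep the wrist clear of them
- heart: heart-shaped tinplate pastry cutter, 58 x 64 mm, 25 mm high, on the worktop just beyond the board; a bystander. Origin: centre of its underside
- ramekin: small white porcelain dish, 69 mm across, 42 mm high, on the worktop just beyond the board; a bystander. Origin: centre of its underside

How it is judged (in metres and radians):
On the way, in this order (a step that is already met when the one before it is completed fails the run):
1. bottle and mill both stand on the tray, the cutter still in its bay (x of bottle in the frame of tray between -0.04 and 0.04 m and y of bottle in the frame of tray between -0.08 and 0.08 m and z of each of bottle, mill in the frame of tray below 0.008 m and linear speed of each of bottle, mill below 0.02 m/s and angle between each of bottle, mill's own z axis and vertical below 0.12 rad and x of mill in the frame of tray between -0.04 and 0.04 m and y of mill in the frame of tray between -0.08 and 0.08 m and distance of cutter from where it was at the start of the episode below 0.015 m), for 0.2 s.
2. the cutter lies in the middle of the board, with bottle and mill still on the tray (x of bottle in the frame of tray between -0.04 and 0.04 m and y of bottle in the frame of tray between -0.08 and 0.08 m and z of each of bottle, mill in the frame of tray below 0.008 m and linear speed of each of bottle, mill, cutter below 0.02 m/s and angle between each of bottle, mill, cutter's own z axis and vertical below 0.12 rad and x of mill in the frame of tray between -0.04 and 0.04 m and y of mill in the frame of tray between -0.08 and 0.08 m and horizontal distance between cutter and board below 0.015 m and z of cutter in the frame of board between 0.008 and 0.017 m), for 0.2 s.
At the end, for the whole second after the job is handed in: The cutter lies flat on the board, its centre within 15 mm of the board's centre; bottle and mill stand upright in the caddy, each within 15 mm of where it stood at the start; all released and at rest (horizontal distance between cutter and board below 0.015 m and z of cutter in the frame of board between 0.008 and 0.017 m and linear speed of each of cutter, bottle, mill below 0.02 m/s and angle between each of cutter, bottle, mill's own z axis and vertical below 0.12 rad and distance of each of bottle, mill from where it was at the start of the episode below 0.015 m); the robot touches nothing.
It fails at once if the bottle or the mill is tipped over (more than 40 degrees) (angle between any of bottle, mill's own z axis and vertical above 0.7 rad).
It fails at once if the heart-shaped cutter or the ramekin is moved by more than 25 mm (distance of any of heart, ramekin from where it was at the start of the episode above 0.025 m).
It also fails if it takes over 134 s, if anything falls off the work surface, if the arm or the gripper's body presses on something with over 40 N, if the wrist force passes 120 N, or if a joint passes its speed limit or range.

## Working session

There is one attempt and no reset: what is moved stays moved. The work goes in short steps, Python scripts to look and compute and a shell command to move; the robot and the scene stay as the last step left them, time stands still between calls to the robot, and variables do not carry over. Pictures are saved under pics/ and viewed, at most 14 in all, crops included, and the job is handed in when it is done.

```bash
ls; mkdir -p pics; cat > h.py <<'E'
import numpy as np, cv2
from cell import env, eyes
def K(p): return np.array([[p['fx'],0,p['cx']],[0,p['fy'],p['cy']],[0,0,1.]]), np.array(p['distortion'],float)
def ray(p,rc):
    k,d=K(p); u=cv2.undistortPoints(np.array([[[rc[1],rc[0]]]],float),k,d)[0,0]
    E=np.array(p['extrinsics']); R,t=E[:3,:3],E[:3,3]
    return -R.T@t, R.T@np.array([u[0],u[1],1.])
def atz(p,rc,z):
    o,d=ray(p,rc); return o+d*(z-o[2])/d[2]
def proj(p,X):
    k,d=K(p); E=np.array(p['extrinsics']); r,_=cv2.Rodrigues(E[:3,:3])
    return cv2.projectPoints(np.array(X,float).reshape(-1,3),r,E[:3,3],k,d)[0][:,0]
def save(p,n): cv2.imwrite('pics/'+n+'.png',p['pixels'][:,:,::-1])
E
python3 - <<'E'
from h import *
s=env.state(); print({k:np.round(s[k],3) for k in ('t','eef_pos','tcp_rot','opening')},env.pinch_z)
for c in ('top','side'):
    p=eyes.read_camera(c); save(p,c+'0')
    o,d=ray(p,(200,320)); print(c,np.round(o),np.round(d,2))
    for n,z in dict(cutter=10,bottle=0,mill=0,caddy=0,tray=0,board=0,heart=0,ramekin=0).items():
        for f in (eyes.spot_point,eyes.boxes_of):
            r=f(n,p)[:2]; print(n,f.__name__,[(np.round(q['centre']),round(q['score'],2),np.round(atz(p,q['centre'],10 if n in('cutter','bottle','mill') else 0)[:2])) for q in r])
E
```

```text
pics
{'t': np.float64(0.0), 'eef_pos': array([219.913, 584.754, 214.048]), 'tcp_rot': array([-3.14 , -0.   ,  2.782]), 'opening': np.float64(0.998)} -18.8
top [4.210e+02 1.000e+00 1.058e+03] [ 0.08 -0.02 -1.  ]
cutter call [(array([206., 318.]), 0.42, array([483., -16.])), (array([180., 239.]), 0.34, array([555., 203.]))]
cutter call []
bottle call [(array([223., 301.]), 0.63, array([438.,  32.])), (array([223., 419.]), 0.55, array([ 439., -294.]))]
bottle call [(array([224., 301.]), 0.82, array([434.,  30.])), (array([226., 337.]), 0.44, array([429., -68.]))]
mill call [(array([224., 334.]), 0.64, array([433., -59.])), (array([222., 216.]), 0.35, array([439., 265.]))]
mill call [(array([225., 336.]), 0.72, array([432., -66.]))]
caddy call [(array([208., 320.]), 0.96, array([478., -20.]))]
caddy call [(array([200., 317.]), 0.63, array([502., -12.]))]
tray call [(array([226., 421.]), 0.7, array([ 430., -303.]))]
tray call [(array([226., 420.]), 0.84, array([ 430., -301.]))]
board call [(array([220., 218.]), 0.65, array([443., 263.])), (array([207., 318.]), 0.44, array([481., -14.]))]

[... 711 characters left out ...]
 -70.]))]
mill call [(array([160., 359.]), 0.92, array([ 469., -396.])), (array([287., 332.]), 0.57, array([435., 274.]))]
caddy call [(array([216., 337.]), 0.86, array([475.,  -6.]))]
caddy call [(array([219., 324.]), 0.65, array([504.,  10.]))]
tray call [(array([176., 365.]), 0.76, array([ 438., -283.]))]
tray call [(array([176., 376.]), 0.87, array([ 404., -283.]))]
board call [(array([289., 325.]), 0.86, array([448., 268.]))]
board call []
heart call [(array([302., 255.]), 0.77, array([556., 322.]))]
heart call [(array([295., 251.]), 0.77, array([570., 307.]))]
ramekin call [(array([267., 276.]), 0.69, array([554., 218.]))]
ramekin call [(array([255., 278.]), 0.86, array([562., 179.]))]
```

View pics/top0.png

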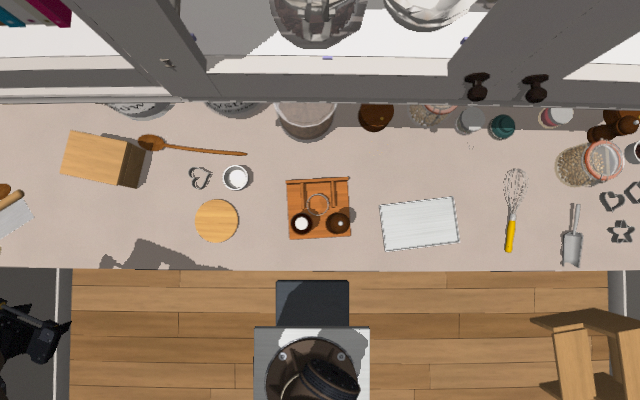

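View pics/side0.png

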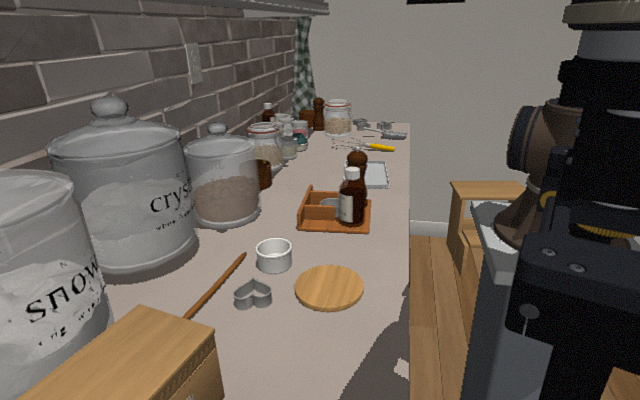

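The top view shows the bottle at about (223,301), the mill (223,337), the cutter ring (203,318), the tray (223,419) and the board (220,217). The side view agrees with this. Next I turn the tool so it closes along x and move over the caddy for a wrist view.

```bash
python3 -m inch '[[[0,0,-0.1],1,-1],[[0,0,-0.1],1,-1],[[0,0,-0.1],1,-1],[[0,0,-0.1],1,-1],[[0,0,-0.1],1,-1],[[0,0,-0.1],1,-1],[[0,0,-0.1],1,-1],[[0,0,-0.1],1,-1],[[0,0,-0.1],1,-1],[[0,0,-0.1],1,-1]]'
python3 -m inch '[[[0,0,-0.1],1,-1],[[0,0,-0.1],1,-1],[[0,0,-0.1],1,-1],[[0,0,-0.1],0.88,-1],[[-0.8,0.3,0],0,-1],[[-0.8,0.3,0],0,-1],[[-0.8,0.3,0],0,-1],[[-0.8,0.3,0],0,-1],[[-0.8,0.3,0],0,-1],[[-0.8,0.3,0],0,-1]]'
python3 -m inch '[[[-0.8,0.3,0],0,-1],[[-0.8,0.3,0],0,-1],[[-0.8,0.3,0],0,-1],[[-0.8,0.3,0],0,-1],[[-0.8,0.3,0],0,-1],[[-0.8,0.3,0],0,-1],[[-0.2,0.1,0],0,-1],[[0,0,0],0,-1],[[0,0,0],0,-1],[[0,0,0],0,-1]]'
python3 - <<'E'
from h import *
p=eyes.read_camera('wrist'); save(p,'w1'); o,d=ray(p,(200,320)); print(np.round(o),np.round(d,2))
s=env.state(); print(np.round(s['eef_pos']),np.round(s['tcp_rot'],3),s['ft_force'])
for n in ('cutter','bottle','mill','caddy','tray'):
    for f in (eyes.spot_point,eyes.boxes_of):
        print(n,[(np.round(q['centre']),round(q['score'],2),np.round(atz(p,q['centre'],0 if n in('tray','caddy') else 10)[:2])) for q in f(n,p)[:2]])
E
```

```text
t: 2.95
eef_pos: [220.0, 585.0, 274.8]
tcp_rot: [3.142, -0.0, 1.906]
ft_force: [0.7, 0.1, -0.4]
opening: 1.0
grip_force: 0.0
t: 4.2
eef_pos: [328.3, 295.5, 298.8]
tcp_rot: [3.141, -0.0, 1.571]
ft_force: [0.6, 0.1, -0.4]
opening: 1.001
grip_force: 0.0
t: 5.45
eef_pos: [441.6, -2.0, 298.8]
tcp_rot: [3.141, -0.0, 1.572]
ft_force: [-0.1, -0.5, -0.8]
opening: 1.0
grip_force: 0.0
[441.  70. 469.] [ 0.   -0.27 -0.96]
[442.  -2. 299.] [ 3.141 -0.     1.572] [-0.78535597 -0.12858206 -0.34546846]
cutter [(array([172., 350.]), 0.56, array([488., -12.]))]
cutter [(array([191., 350.]), 0.85, array([489., -41.]))]
bottle [(array([142., 314.]), 0.62, array([434.,  33.]))]
bottle [(array([150., 314.]), 0.59, array([434.,  22.]))]
mill [(array([204., 314.]), 0.58, array([434., -63.]))]
mill [(array([224., 314.]), 0.85, array([434., -97.]))]
caddy [(array([174., 340.]), 0.6, array([475., -17.]))]
caddy [(array([173., 361.]), 0.6, array([507., -14.]))]
tray [(array([325., 316.]), 0.59, array([ 437., -291.]))]
tray [(array([312., 312.]), 0.57, array([ 429., -265.]))]
```

View pics/w1.png

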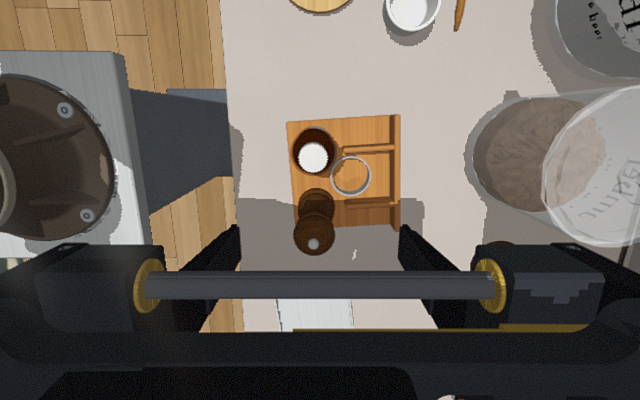

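Wrist view: cap at (157,313), mill ball (243,313), cutter ring (175,350), caddy corners about (122,287), (114,400) and (228,400). I'll refine these with rays at known heights, using both the wrist and top cameras.

```bash
python3 - <<'E'
from h import *
def white(p,box,z):
    r0,r1,c0,c1=box; a=p['pixels'][r0:r1,c0:c1].astype(int); m=(a.min(2)>185)
    n,l,st,ce=cv2.connectedComponentsWithStats(m.astype(np.uint8)); i=1+np.argmax(st[1:,4]); rc=(ce[i][1]+r0,ce[i][0]+c0)
    return np.round(rc,1),st[i,4],np.round(atz(p,rc,z),1)
w=eyes.read_camera('wrist'); t=eyes.read_camera('top')
print('cap w',white(w,(135,180,295,335),139)); print('cap t',white(t,(210,236,288,315),139))
print('ball w',atz(w,(243.5,313),156))
for n in ('bottle','mill','cutter'):
  for c,p in (('w',w),('t',t)):
    for q in eyes.cut_out(n,p)[:1]:
        m=q['mask']; r,cc=np.nonzero(m); print(n,c,m.sum(),r.min(),r.max(),cc.min(),cc.max())
print('caddy corners',[np.round(atz(w,x,z)[:2]) for x,z in (((122,287),10),((228,300),10),((114,400),46),((231,400),46))])
# tray: top cam mask
q=eyes.cut_out('tray',t)[0]['mask'].astype(np.uint8); rr=cv2.minAreaRect(np.argwhere(q).astype(np.float32)); print('tray',rr,[np.round(atz(t,c,8)[:2]) for c in cv2.boxPoints(rr)],np.round(atz(t,rr[0],8)))
b=t['pixels'][195:245,190:243]; hsv=cv2.cvtColor(b,cv2.COLOR_RGB2HSV); m=(hsv[:,:,1]>90).astype(np.uint8)
n,l,st,ce=cv2.connectedComponentsWithStats(m); i=1+np.argmax(st[1:,4]); print('board',st[i],ce[i],np.round(atz(t,(ce[i][1]+195,ce[i][0]+190),12),1))
big=cv2.resize(w['pixels'][105:265,275:415],None,fx=5,fy=5*.75 if 0 else 3.75,interpolation=2)
cv2.imwrite('pics/w1c.png',cv2.resize(w['pixels'][105:255,275:415],None,fx=4,fy=4,interpolation=2)[:,:,::-1])
E
```

```text
cap w (array([156.7, 312.4]), np.int32(628), array([434.4,  27.3, 139. ]))Traceback (most recent call last):
  File "<stdin>", line 7, in <module>
  File "<stdin>", line 4, in white
    return _wrapfunc(a, 'argmax', axis=axis, out=out, **kwds)
    return bound(*args, **kwds)
ValueError: attempt to get argmax of an empty sequence
```

```bash
python3 - <<'E'
from h import *
w=eyes.read_camera('wrist'); t=eyes.read_camera('top'); t0=cv2.imread('pics/top0.png')[:,:,::-1]
a=t0[210:236,288:315].min(2)>185; r,c=np.nonzero(a); rc=(r.mean()+210,c.mean()+288); print('cap t0',rc,a.sum(),atz(t,rc,139))
print('ball w',atz(w,(243.5,313),155), 'ball top', proj(t,[434,-61,155]))
for n in ('bottle','mill','cutter'):
    for q in eyes.cut_out(n,w)[:1]:
        m=q['mask']; r,cc=np.nonzero(m); print(n,m.sum(),r.min(),r.max(),cc.min(),cc.max())
print('caddy corners',[np.round(atz(w,x,z)[:2]) for x,z in (((122,287),10),((228,300),10),((114,400),46),((231,400),46))])
q=eyes.cut_out('tray',t)[0]['mask'].astype(np.uint8); rr=cv2.minAreaRect(np.argwhere(q).astype(np.float32)); print('tray',rr,[np.round(atz(t,c,8)[:2]) for c in cv2.boxPoints(rr)],np.round(atz(t,rr[0],8)))
b=np.ascontiguousarray(t0[195:245,190:243]); hsv=cv2.cvtColor(b,cv2.COLOR_RGB2HSV); m=(hsv[:,:,1]>90).astype(np.uint8)
n,l,st,ce=cv2.connectedComponentsWithStats(m); i=1+np.argmax(st[1:,4]); print('board',st[i],ce[i],np.round(atz(t,(ce[i][1]+195,ce[i][0]+190),12),1))
cv2.imwrite('pics/w1c.png',cv2.resize(w['pixels'][105:255,275:415],None,fx=4,fy=4,interpolation=2)[:,:,::-1])
E
```

```text
cap t0 (np.float64(223.10714285714286), np.float64(300.85714285714283)) 112 [434.73666075  27.8830539  139.        ]
ball w [434.87536123 -67.33374452 155.        ] ball top [[338.23078556 223.584152  ]]
bottle 1821 126 174 290 336
mill 2311 187 254 293 334
cutter 419 155 195 331 370
caddy corners [array([395.,  61.]), array([ 411., -104.]), array([550.,  72.]), array([562., -95.])]
tray ((223.69898986816406, 418.928466796875), (47.285152435302734, 75.39616394042969), 6.788975715637207) [array([ 516., -394.]), array([ 489., -183.]), array([ 360., -198.]), array([ 385., -407.])] [ 437. -295.    8.]
board [   5    4   43   44 1490] [26.02684564 25.47449664] [442.  264.3  12. ]
```

View pics/w1c.png

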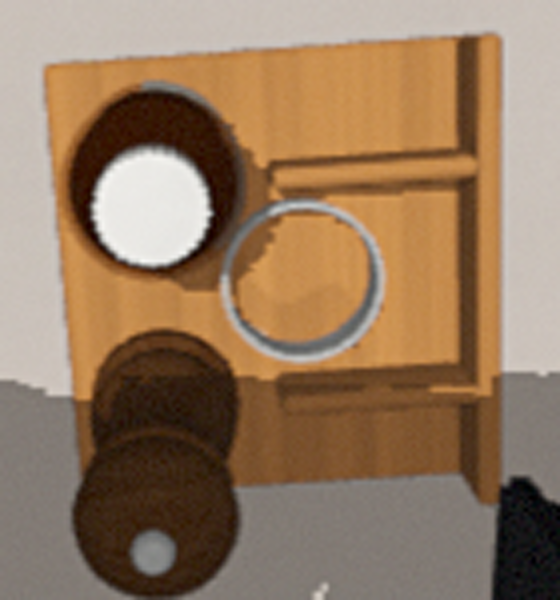

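The caddy is yawed about +5° and the tray about +7°. The mill is at (435,-67) and the cap at (434.5,27.5). I take the mill first and put it at the far tray spot (443,-345).

```bash
python3 -m inch '[[[-0.55,-0.05,0],0,-1],[[-0.53,-0.06,0],0,-1],[[0,0,0.6],0,-1],[[0,0,0.6],0,-1],[[0,0,0.6],0,-1],[[0,0,0.6],0,-1],[[0,0,0.5],0,-1],[[0,0,0.36],0,-1],[[0,0,0],0,-1],[[0,0,0],0,-1]]'
python3 -m inch '[[[0,0,0],0,1],[[0,0,0],0,1],[[0,0,0],0,1],[[0,0,0],0,1],[[0,0,0],0,1],[[0,0,0],0,1],[[0,0,0],0,1],[[0,0,0],0,1],[[0,0,0],0,1],[[0,0,0],0,1]]'
```

```text
t: 7.65
eef_pos: [435.7, -67.9, 103.7]
tcp_rot: [3.141, 0.0, 1.571]
ft_force: [0.1, -0.4, 0.1]
opening: 0.998
grip_force: 0.0
t: 8.9
eef_pos: [435.4, -67.9, 103.0]
tcp_rot: [3.141, -0.0, 1.57]
ft_force: [0.3, -0.4, 1.3]
opening: 0.501
grip_force: 29.8
```

```bash
python3 -m inch '[[[0,0,-0.3],0,1],[[0,0,-0.4],0,1],[[0,0,-0.3],0,1],[[-0.4,0,0],0,1],[[-0.6,0,0],0,1],[[-0.6,0.03,0],0,1],[[-0.6,0.03,0],0,1],[[-0.6,0.03,0],0,1],[[-0.6,0.03,0],0,1],[[-0.6,0,0],0,1]]'
python3 -m inch '[[[-0.4,0,0],0,1],[[-0.22,0,0],0,1],[[0,0,0],0,1],[[0,0,0.3],0,1],[[0,0,0.3],0,1],[[0,0,0.2],0,1],[[0,0,0.1],0,1],[[0,0,0.1],0,1],[[0,0,0.05],0,1],[[0,0,0],0,1]]'
```

```text
t: 10.15
eef_pos: [442.0, -308.9, 162.6]
tcp_rot: [-3.141, -0.001, 1.571]
ft_force: [-0.0, 0.4, -1.3]
opening: 0.499
grip_force: 29.8
t: 11.4
eef_pos: [442.4, -345.0, 100.0]
tcp_rot: [3.142, -0.0, 1.57]
ft_force: [-0.4, -0.4, -1.3]
opening: 0.502
grip_force: 29.8
```

```bash
python3 -m inch '[[[0,0,0.03],0,1],[[0,0,0.02],0,1],[[0,0,0.01],0,1],[[0,0,0],0,1],[[0,0,0],0,1],[[0,0,0],0,-0.5],[[0,0,0],0,-0.5],[[0,0,0],0,-1],[[0,0,0],0,-1],[[0,0,0],0,-1]]'
python3 -m inch '[[[0,0,-0.3],0,-1],[[0,0,-0.5],0,-1],[[0,0,-0.6],0,-1],[[0,0,-0.6],0,-1],[[0,0,-0.6],0,-1],[[0,0,-0.6],0,-1],[[0.8,0,0],0,-1],[[0.8,0,0],0,-1],[[0.6,0,0],0,-1],[[0,0,0],0,-1]]'
python3 - <<'E'
from h import *
t=eyes.read_camera('top'); w=eyes.read_camera('wrist'); save(w,'w2')
cv2.imwrite('pics/t2.png',cv2.resize(t['pixels'][180:270,280:480],None,fx=4,fy=4,interpolation=2)[:,:,::-1])
print(np.round(env.state()['eef_pos']))
E
```

```text
t: 12.65
eef_pos: [442.4, -345.0, 96.4]
tcp_rot: [3.142, -0.0, 1.571]
ft_force: [-0.8, 0.1, 0.7]
opening: 0.968
grip_force: 0.0
t: 13.9
eef_pos: [442.3, -211.3, 288.8]
tcp_rot: [3.141, 0.0, 1.573]
ft_force: [1.0, -0.4, 0.5]
opening: 1.006
grip_force: 0.0
[ 443. -213.  289.]
```

View pics/w2.png

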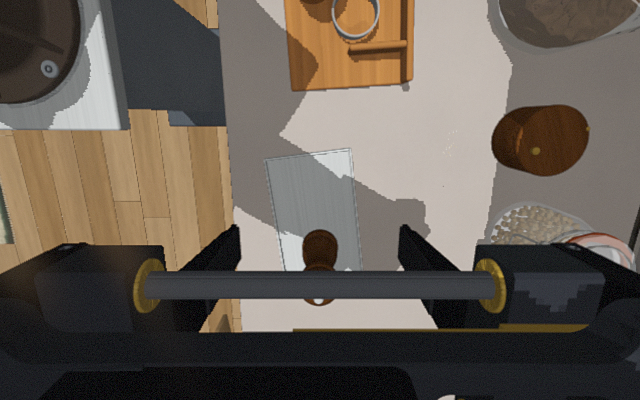

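The mill stands upright on the tray, near (250,319), centred across it. Now the bottle, by its cap.

```bash
python3 - <<'E'
from h import *
w=eyes.read_camera('wrist'); print('tray corners +y',[np.round(atz(w,x,12)) for x in ((159,265),(148,352))])
E
python3 -m inch '[[[0.6,-0.03,0],0,-1],[[0.85,-0.05,0],0,-1],[[0.85,-0.05,0],0,-1],[[0.85,0,0],0,-1],[[0.85,0,0],0,-1],[[0,0,0.5],0,-1],[[0,0,0.6],0,-1],[[0,0,0.6],0,-1],[[0,0,0.6],0,-1],[[0,0,0],0,-1]]'
python3 -m inch '[[[0,0,0.3],0,-1],[[0,0,0.3],0,-1],[[0,0,0.08],0,-1],[[0,0,0],0,-1],[[0,0,0],0,1],[[0,0,0],0,1],[[0,0,0],0,1],[[0,0,0],0,1],[[0,0,0],0,1],[[0,0,0],0,1]]'
python3 -m inch '[[[0,0,0],0,1],[[0,0,0],0,1],[[0,0,0],0,1],[[0,0,0],0,1],[[0,0,0],0,1],[[0,0,0],0,1],[[0,0,0],0,1],[[0,0,0],0,1],[[0,0,0],0,1],[[0,0,0],0,1]]'
```

```text
tray corners +y [array([ 363., -201.,   12.]), array([ 490., -185.,   12.])]
t: 15.3
eef_pos: [434.1, 26.3, 148.8]
tcp_rot: [-3.137, -0.0, 1.569]
ft_force: [0.3, 0.2, 0.6]
opening: 0.999
grip_force: 0.0
t: 16.55
eef_pos: [434.6, 27.0, 109.6]
tcp_rot: [-3.141, -0.0, 1.571]
ft_force: [0.1, 0.4, -2.7]
opening: 0.444
grip_force: 27.3
t: 17.8
eef_pos: [434.7, 27.0, 109.6]
tcp_rot: [-3.142, -0.0, 1.57]
ft_force: [-0.2, 0.8, -1.8]
opening: 0.442
grip_force: 27.2
```

The opening is 42 mm, so the tips are on the shoulder and not the cap. I open, rise 12 mm and regrip.

```bash
python3 -m inch '[[[0,0,0],0,-0.3],[[0,0,0],0,-0.3],[[0,0,0],0,-0.3],[[0,0,-0.1],0,-0.3],[[0,0,-0.1],0,-0.3],[[0,0,0],0,-0.3],[[0,0,0],0,1],[[0,0,0],0,1],[[0,0,0],0,1],[[0,0,0],0,1]]'
python3 -m inch '[[[0,0,0],0,1],[[0,0,0],0,1],[[0,0,0],0,1],[[0,0,0],0,1],[[0,0,0],0,1],[[0,0,0],0,1],[[0,0,-0.1],0,1],[[0,0,-0.1],0,1],[[0,0,0],0,1],[[0,0,0],0,1]]'
```

```text
t: 19.05
eef_pos: [434.6, 27.0, 121.5]
tcp_rot: [-3.141, -0.0, 1.571]
ft_force: [-0.1, 0.3, -2.4]
opening: 0.337
grip_force: 27.2
t: 20.3
eef_pos: [434.7, 27.0, 133.7]
tcp_rot: [3.141, -0.0, 1.571]
ft_force: [0.2, -0.2, -2.6]
opening: 0.334
grip_force: 27.2
```

```bash
python3 -m inch '[[[0,0,-0.3],0,1],[[0,0,-0.4],0,1],[[0,0,-0.13],0,1],[[-0.3,0,0],0,1],[[-0.6,0,0],0,1],[[-0.6,0,0],0,1],[[-0.6,0,0],0,1],[[-0.6,0,0],0,1],[[-0.6,0,0],0,1],[[-0.6,0,0],0,1]]'
python3 -m inch '[[[-0.4,0,0],0,1],[[-0.27,0,0],0,1],[[0,0,0],0,1],[[0,0,0.3],0,1],[[0,0,0.3],0,1],[[0,0,0.2],0,1],[[0,0,0.15],0,1],[[0,0,0.1],0,1],[[0,0,0.03],0,1],[[0,0,0],0,1]]'
python3 -m inch '[[[0,0,0.02],0,1],[[0,0,0.02],0,1],[[0,0,0.01],0,1],[[0,0,0],0,1],[[0,0,0],0,1],[[0,0,0],0,1],[[0,0,0],0,1],[[0,0,0],0,1],[[0,0,0],0,1],[[0,0,0],0,1]]'
```

```text
t: 21.55
eef_pos: [434.3, -208.2, 182.7]
tcp_rot: [-3.141, -0.001, 1.57]
ft_force: [0.2, -0.5, -2.7]
opening: 0.336
grip_force: 27.2
t: 22.8
eef_pos: [434.7, -247.3, 118.7]
tcp_rot: [3.141, 0.0, 1.571]
ft_force: [-0.3, -0.5, -2.8]
opening: 0.338
grip_force: 27.2
t: 24.05
eef_pos: [434.6, -247.2, 115.6]
tcp_rot: [3.142, -0.0, 1.571]
ft_force: [-1.0, 0.3, -2.6]
opening: 0.339
grip_force: 27.2
```

```bash
python3 -m inch '[[[0,0,0.02],0,1],[[0,0,0.01],0,1],[[0,0,0],0,1],[[0,0,0],0,1],[[0,0,0],0,-0.3],[[0,0,0],0,-0.3],[[0,0,0],0,-0.6],[[0,0,0],0,-1],[[0,0,0],0,-1],[[0,0,0],0,-1]]'
python3 -m inch '[[[0,0,-0.3],0,-1],[[0,0,-0.5],0,-1],[[0,0,-0.7],0,-1],[[0,0,-0.7],0,-1],[[0,0,-0.8],0,-1],[[0.8,0.05,0],0,-1],[[0.9,0.05,0],0,-1],[[0.9,0.05,0],0,-1],[[0.9,0.05,0],0,-1],[[0,0,0],0,-1]]'
python3 - <<'E'
from h import *
w=eyes.read_camera('wrist'); save(w,'w3'); print(np.round(env.state()['eef_pos']))
for n in('cutter','caddy'): print(n,[(np.round(q['centre']),round(q['score'],2),np.round(atz(w,q['centre'],0 if n=='caddy' else 10)[:2])) for q in eyes.spot_point(n,w)[:2]])
for q in eyes.cut_out('cutter',w)[:1]:
    m=q['mask'].astype(np.uint8); c=cv2.findContours(m,0,2)[0]; c=max(c,key=len); e=cv2.fitEllipse(cv2.convexHull(c)); print(q['score'],e, atz(w,e[0][::-1],35), atz(w,e[0][::-1],22))
E
```

```text
t: 25.3
eef_pos: [434.6, -247.3, 113.8]
tcp_rot: [3.142, -0.0, 1.571]
ft_force: [-0.0, -0.3, 0.1]
opening: 0.908
grip_force: 0.0
t: 26.55
eef_pos: [446.4, -34.5, 294.0]
tcp_rot: [3.141, -0.0, 1.575]
ft_force: [0.4, 0.0, 0.7]
opening: 1.002
grip_force: 0.0
[447. -36. 294.]
cutter [(array([153., 344.]), 0.87, array([483., -14.]))]
caddy [(array([154., 339.]), 0.89, array([477., -16.]))]
0.6 ((349.6099548339844, 155.68649291992188), (37.00111770629883, 42.1402702331543), 58.41619873046875) [489.15236915 -15.17408015  35.        ] [490.46179195 -16.78200017  22.        ]
```

View pics/w3.png

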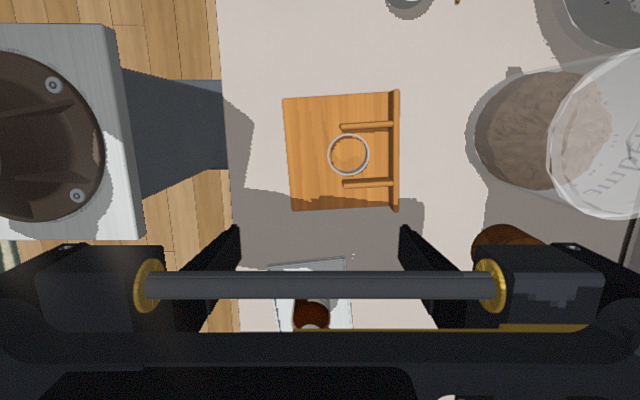

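The caddy holds only the cutter, ring centre about (154,349); the bottle is on the tray. I refine the ring fit and the upstand position.

```bash
python3 - <<'E'
from h import *
w=eyes.read_camera('wrist'); a=w['pixels'].astype(int)[125:182,322:377]
m=((a.max(2)-a.min(2))<45)&(a.max(2)>110)
n,l,st,ce=cv2.connectedComponentsWithStats(m.astype(np.uint8),connectivity=8); i=1+np.argmax(st[1:,4])
pts=np.argwhere(l==i)[:,::-1].astype(np.int32); e=cv2.minEnclosingCircle(cv2.convexHull(pts)); print(st[i],e)
c=(e[0][1]+125,e[0][0]+322); print(c,atz(w,c,33))
# render-check: project rim circle
for z in (10,35):
  th=np.linspace(0,2*np.pi,60)
  for cx,cy in ((488,-13),(489,-15)):
    q=proj(w,np.c_[cx+29*np.cos(th),cy+29*np.sin(th),0*th+z]); print(z,cx,cy,'cols',q[:,0].min().round(1),q[:,0].max().round(1),'rows',q[:,1].min().round(1),q[:,1].max().round(1))
print('upstand inner',atz(w,(154,393),46))
t=eyes.read_camera('top'); print([(np.round(q['centre'],1),np.round(atz(t,q['centre'],z)[:2])) for n,z in (('bottle',3),('mill',3)) for q in eyes.spot_point(n,t)[:1]])
E
```

```text
[  5   5  42  43 321] ((25.97058868408203, 26.0), 21.383180618286133)
(151.0, 347.97058868408203) [487.14644325 -12.73766694  33.        ]
10 488 -13 cols 327.6 366.7 rows 129.4 168.8
10 489 -15 cols 328.3 367.3 rows 130.8 170.2
35 488 -13 cols 328.1 369.4 rows 130.2 171.8
35 489 -15 cols 328.8 370.0 rows 131.7 173.1
upstand inner [547.71091826 -15.45351925  46.        ]
[(array([223.3, 402. ]), array([ 438., -249.])), (array([224.2, 435.6]), array([ 436., -343.]))]
```

```bash
python3 -m inch '[[[0.2,0.35,0],0,-0.64],[[0.18,0.33,0],0,-0.64],[[0,0,0.5],0,-0.64],[[0,0,0.8],0,-0.64],[[0,0,0.8],0,-0.64],[[0,0,0.7],0,-0.64],[[0,0,0.5],0,-0.64],[[0,0,0.4],0,-0.64],[[0,0,0],0,-0.64],[[0,0,0],0,-0.64]]'
python3 -m inch '[[[0,0,0.3],0,-0.64],[[0,0,0.25],0,-0.64],[[0,0,0.2],0,-0.64],[[0,0,0.1],0,-0.64],[[0,0,0],0,-0.64],[[0,0,0],0,-0.64],[[0,0,0],0,-0.64],[[0,0,0],0,-0.64],[[0,0,0],0,-0.64],[[0,0,0],0,-0.64]]'
```

```text
t: 28.2
eef_pos: [487.9, -14.8, 72.5]
tcp_rot: [3.141, 0.0, 1.57]
ft_force: [-0.0, -0.6, -0.6]
opening: 0.82
grip_force: 0.0
t: 29.45
eef_pos: [487.5, -14.5, 20.9]
tcp_rot: [3.141, -0.0, 1.571]
ft_force: [-0.8, -0.4, -0.5]
opening: 0.823
grip_force: 0.0
```

```bash
python3 -m inch '[[[0.03,0,0.05],0,-0.64],[[0,0,0.05],0,-0.64],[[0,0,0],0,0.2],[[0,0,0],0,0.2],[[0,0,0],0,1],[[0,0,0],0,1],[[0,0,0],0,1],[[0,0,0],0,1],[[0,0,0],0,1],[[0,0,0],0,1]]'
python3 -m inch '[[[0,0,-0.1],0,1],[[0,0,-0.3],0,1],[[0,0,-0.4],0,1],[[0,0,-0.5],0,1],[[0,0,-0.5],0,1],[[0,0,-0.2],0,1],[[0,0,0],0,1],[[0,0,0],0,1],[[0,0,0],0,1],[[0,0,0],0,1]]'
```

```text
t: 30.7
eef_pos: [487.5, -12.7, 14.8]
tcp_rot: [3.142, -0.0, 1.57]
ft_force: [0.8, 0.4, -1.0]
opening: 0.588
grip_force: 30.0
t: 31.95
eef_pos: [487.3, -12.6, 134.2]
tcp_rot: [-3.141, -0.0, 1.57]
ft_force: [0.3, 0.2, -0.3]
opening: 0.587
grip_force: 30.0
```

```bash
python3 - <<'E'
from h import *
w=eyes.read_camera('wrist'); save(w,'w4')
E
```

```text
(no output)
```

View pics/w4.png

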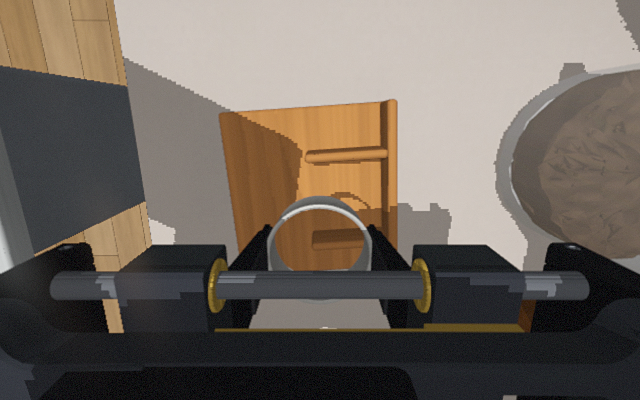

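The cutter is held level between the pads, near (245,322). Next I move toward the board and measure it from the wrist.

```bash
python3 -m inch '[[[0.3,-0.1,-0.2],0,1],[[0.4,-0.1,-0.4],0,1],[[0.4,-0.1,-0.4],0,1],[[0.4,-0.1,-0.4],0,1],[[0.4,-0.1,-0.3],0,1],[[0.4,-0.1,0],0,1],[[0.3,-0.1,0],0,1],[[0.15,-0.02,0],0,1],[[0,0,0],0,1],[[0,0,0],0,1]]'
python3 - <<'E'
from h import *
w=eyes.read_camera('wrist'); save(w,'w5'); print(np.round(env.state()['eef_pos'],1))
for n in ('board','heart','ramekin'): print(n,[(np.round(q['centre']),round(q['score'],2),np.round(atz(w,q['centre'],0)[:2])) for q in eyes.spot_point(n,w)[:1]])
hsv=cv2.cvtColor(np.ascontiguousarray(w['pixels']),cv2.COLOR_RGB2HSV)
for q in eyes.cut_out('board',w)[:1]:
    c=max(cv2.findContours(q['mask'].astype(np.uint8),0,2)[0],key=len); e=cv2.fitEllipse(cv2.convexHull(c)); print(e,atz(w,e[0][::-1],12))
E
```

```text
t: 33.25
eef_pos: [444.4, 152.1, 236.9]
tcp_rot: [3.142, -0.0, 1.57]
ft_force: [-0.1, 0.1, -0.1]
opening: 0.591
grip_force: 30.0
[444.4 152.  236.8]
board [(array([ 82., 315.]), 0.85, array([439., 267.]))]
heart [(array([ 48., 415.]), 0.79, array([561., 305.]))]
ramekin [(array([126., 405.]), 0.66, array([556., 213.]))]
((317.25006103515625, 79.77710723876953), (96.9122543334961, 105.02193450927734), 177.02284240722656) [441.82542671 267.53796282  12.        ]
```

View pics/w5.png

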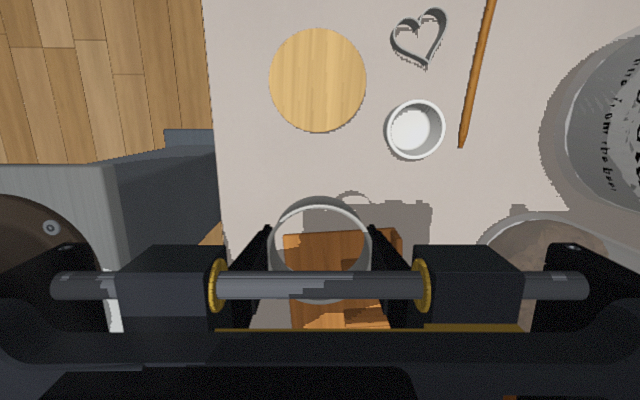

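Board centre is about (80,317), which is (442,266) mm. The ramekin and heart are well beyond it.

```bash
python3 -m inch '[[[0.4,-0.02,0],0,1],[[0.5,-0.02,0],0,1],[[0.5,0,0],0,1],[[0.4,0,0],0,1],[[0.1,0,0.3],0,1],[[0,0,0.5],0,1],[[0,0,0.5],0,1],[[0,0,0.5],0,1],[[0,0,0.5],0,1],[[0,0,0.3],0,1]]'
python3 -m inch '[[[0,0,0.3],0,1],[[0,0,0.25],0,1],[[0,0,0.2],0,1],[[0,0,0.15],0,1],[[0,0,0.06],0,1],[[0,0,0],0,1],[[0,0,0],0,1],[[0,0,0],0,1],[[0,0,0],0,1],[[0,0,0],0,1]]'
```

```text
t: 34.75
eef_pos: [441.8, 266.0, 79.4]
tcp_rot: [-3.14, 0.001, 1.57]
ft_force: [1.1, -0.5, 0.1]
opening: 0.589
grip_force: 30.0
t: 36.0
eef_pos: [442.0, 266.4, 23.4]
tcp_rot: [3.141, -0.0, 1.571]
ft_force: [-0.8, -0.4, -0.4]
opening: 0.583
grip_force: 30.0
```

```bash
python3 -m inch '[[[0,0,0.05],0,1],[[0,0,0.03],0,1],[[0,0,0.02],0,1],[[0,0,0.01],0,1],[[0,0,0],0,1],[[0,0,0],0,1],[[0,0,0],0,-0.5],[[0,0,0],0,-0.5],[[0,0,0],0,-0.5],[[0,0,0],0,-0.5]]'
python3 -m inch '[[[0,0,-0.2],0,-0.5],[[0,0,-0.4],0,-0.5],[[0,0,-0.6],0,-0.5],[[0,0,-0.7],0,-0.5],[[0,0,-0.7],0,-0.8],[[0,0,-0.7],0,-1],[[0,0,-0.5],0,-1],[[-0.7,0,-0.5],0,-1],[[-0.8,0,0],0,-1],[[-0.7,0,0],0,-1]]'
python3 - <<'E'
from h import *
w=eyes.read_camera('wrist'); t=eyes.read_camera('top'); print(np.round(env.state()['eef_pos'],1))
for n,z in (('board',12),('cutter',24)):
  for c,p in (('w',w),('t',t)):
    for q in eyes.cut_out(n,p)[:1]:
      cc=max(cv2.findContours(q['mask'].astype(np.uint8),0,2)[0],key=len); e=cv2.fitEllipse(cv2.convexHull(cc)); print(n,c,np.round(e[0]),np.round(e[1]),np.round(atz(p,e[0][::-1],z)))
a=w['pixels'][0:240,200:480]; b=t['pixels'][180:270,380:480]
cv2.imwrite('pics/c6.png',np.hstack([cv2.resize(a,(560,480)),cv2.resize(b,(240,480),interpolation=2)])[:,:,::-1])
for n in ('bottle','mill'): print(n,[(np.round(q['centre'],1),np.round(atz(t,q['centre'],3)[:2])) for q in eyes.spot_point(n,t)[:1]])
E
```

```text
t: 37.25
eef_pos: [442.0, 266.4, 16.6]
tcp_rot: [3.142, -0.0, 1.571]
ft_force: [-0.0, -0.1, 0.3]
opening: 0.75
grip_force: 0.0
t: 38.5
eef_pos: [441.4, 133.0, 275.8]
tcp_rot: [3.14, -0.0, 1.571]
ft_force: [0.3, 0.5, 0.5]
opening: 1.002
grip_force: 0.0
[441.5 131.7 275.6]
board w [320.  68.] [90. 99.] [442. 267.  12.]
cutter w [320.  66.] [47. 52.] [442. 268.  24.]
bottle [(array([225.2, 401.1]), array([ 433., -246.]))]
mill [(array([220.6, 433. ]), array([ 446., -336.]))]
```

View pics/c6.png

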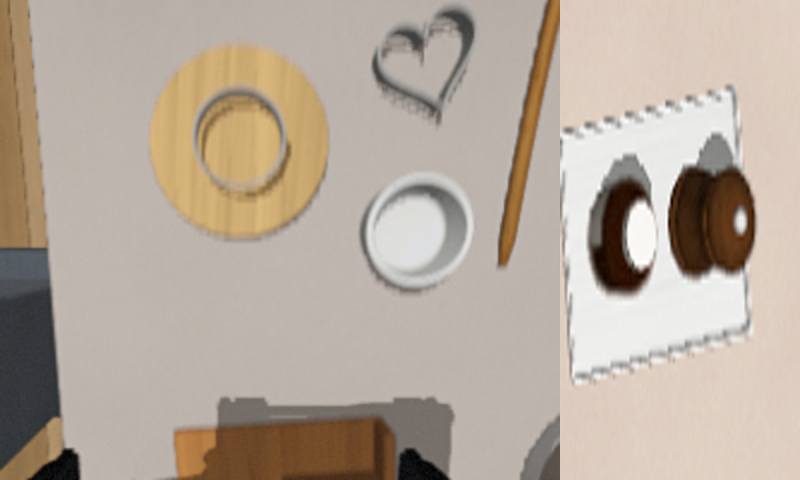

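The cutter is centred on the board, and the bottle and mill stand on the tray. Next I return the bottle.

```bash
python3 -m inch '[[[-0.6,-0.02,0],0,-1],[[-0.8,-0.02,0],0,-1],[[-0.8,-0.02,0],0,-1],[[-0.8,-0.02,0],0,-1],[[-0.8,-0.02,0],0,-1],[[-0.8,-0.02,0],0,-1],[[-0.8,0,0],0,-1],[[-0.6,0,0],0,-1],[[-0.32,0,0],0,-1],[[0,0,0],0,-1]]'
python3 -m inch '[[[0,0,0.4],0,-1],[[0,0,0.6],0,-1],[[0,0,0.6],0,-1],[[0,0,0.5],0,-1],[[0,0,0.4],0,-1],[[0,0,0.15],0,-1],[[0,0,0],0,-1],[[0,0,0],0,-1],[[0,0,0],0,0],[[0,0,0],0,0]]'
```

```text
t: 40.15
eef_pos: [434.8, -244.9, 274.3]
tcp_rot: [-3.141, -0.001, 1.57]
ft_force: [-0.8, -0.0, 0.8]
opening: 1.0
grip_force: 0.0
t: 41.4
eef_pos: [434.7, -244.9, 116.1]
tcp_rot: [3.141, 0.0, 1.57]
ft_force: [-0.9, -0.2, 0.6]
opening: 0.842
grip_force: 0.0
```

```bash
python3 -m inch '[[[-0.04,0,0.03],0,0],[[0,0,0],0,0],[[0,0,0],0,0],[[0,0,0],0,1],[[0,0,0],0,1],[[0,0,0],0,1],[[0,0,0],0,1],[[0,0,0],0,1],[[0,0,0],0,1],[[0,0,0],0,1]]'
python3 -m inch '[[[0,0,0],0,1],[[0,0,0],0,1],[[0,0,-0.2],0,1],[[0,0,-0.4],0,1],[[0,0,-0.4],0,1],[[0,0,-0.2],0,1],[[0,0,0],0,1],[[0.3,0,0],0,1],[[0.5,0,0],0,1],[[0.6,0,0],0,1]]'
python3 -m inch '[[[0.6,0,0],0,1],[[0.6,0,0],0,1],[[0.6,0,0],0,1],[[0.6,0,0],0,1],[[0.5,0,0],0,1],[[0.27,0,0],0,1],[[0,0,0],0,1],[[0,0,0.3],0,1],[[0,0,0.3],0,1],[[0,0,0.2],0,1]]'
```

```text
t: 42.65
eef_pos: [434.6, -247.2, 113.8]
tcp_rot: [-3.142, -0.0, 1.571]
ft_force: [0.5, 0.5, -3.5]
opening: 0.344
grip_force: 27.2
t: 43.9
eef_pos: [434.0, -161.6, 184.9]
tcp_rot: [-3.14, -0.001, 1.57]
ft_force: [1.4, 0.2, -1.8]
opening: 0.344
grip_force: 27.2
t: 45.15
eef_pos: [434.5, 26.2, 137.0]
tcp_rot: [-3.141, -0.0, 1.57]
ft_force: [-0.8, 0.4, -2.7]
opening: 0.339
grip_force: 27.2
```

```bash
python3 -m inch '[[[0.01,0,0.1],0,1],[[0,0,0.08],0,1],[[0,0,0.04],0,1],[[0,0,0],0,1],[[0,0,0],0,1],[[0,0,0],0,1],[[0,0,0],0,1],[[0,0,0],0,1],[[0,0,0],0,1],[[0,0,0],0,1]]'
```

```text
t: 46.4
eef_pos: [434.7, 27.5, 124.6]
tcp_rot: [-3.142, -0.0, 1.571]
ft_force: [-0.3, -0.5, -3.4]
opening: 0.346
grip_force: 27.2
```

```bash
python3 -m inch '[[[0,0,0.03],0,1],[[0,0,0.02],0,1],[[0,0,0.01],0,1],[[0,0,0],0,1],[[0,0,0],0,1],[[0,0,0],0,-0.3],[[0,0,0],0,-0.3],[[0,0,0],0,-0.6],[[0,0,0],0,-1],[[0,0,0],0,-1]]'
python3 -m inch '[[[0,0,-0.3],0,-1],[[0,0,-0.5],0,-1],[[0,0,-0.7],0,-1],[[0,0,-0.4],0,-1],[[-0.6,0.02,0],0,-1],[[-0.9,0.02,0],0,-1],[[-0.9,0.02,0],0,-1],[[-0.9,0.02,0],0,-1],[[-0.9,0.02,0],0,-1],[[-0.9,0.02,0],0,-1]]'
```

```text
t: 47.65
eef_pos: [434.7, 27.6, 121.0]
tcp_rot: [3.142, -0.0, 1.571]
ft_force: [0.3, 0.0, 0.5]
opening: 0.811
grip_force: 0.0
t: 48.9
eef_pos: [441.5, -280.3, 235.0]
tcp_rot: [3.141, -0.0, 1.57]
ft_force: [1.5, -0.6, 0.4]
opening: 0.999
grip_force: 0.0
```

```bash
python3 -m inch '[[[-0.6,0.01,0],0,-1],[[-0.48,0,0],0,-1],[[0,0,0],0,-1],[[0,0,0.4],0,-1],[[0,0,0.6],0,-1],[[0,0,0.6],0,-1],[[0,0,0.4],0,-1],[[0,0,0.25],0,-1],[[0,0,0],0,-1],[[0,0,0],0,-1]]'
```

```text
t: 50.15
eef_pos: [442.8, -343.4, 100.9]
tcp_rot: [3.141, 0.001, 1.571]
ft_force: [-0.5, -0.7, -0.0]
opening: 1.0
grip_force: 0.0
```

```bash
python3 -m inch '[[[-0.03,0,0.07],0,-1],[[0,0,0],0,0],[[0,0,0],0,1],[[0,0,0],0,1],[[0,0,0],0,1],[[0,0,0],0,1],[[0,0,0],0,1],[[0,0,0],0,1],[[0,0,0],0,1],[[0,0,0],0,1]]'
python3 -m inch '[[[0,0,-0.3],0,1],[[0,0,-0.4],0,1],[[0,0,-0.4],0,1],[[0,0,0],0,1],[[0.3,0,0],0,1],[[0.5,-0.03,0],0,1],[[0.6,-0.03,0],0,1],[[0.6,-0.03,0],0,1],[[0.6,-0.03,0],0,1],[[0.6,0,0],0,1]]'
```

```text
t: 51.4
eef_pos: [442.4, -345.0, 95.8]
tcp_rot: [3.141, -0.0, 1.571]
ft_force: [0.4, -0.0, 0.1]
opening: 0.503
grip_force: 29.9
t: 52.65
eef_pos: [434.1, -150.7, 160.7]
tcp_rot: [-3.14, -0.001, 1.571]
ft_force: [1.0, 0.7, -1.0]
opening: 0.506
grip_force: 29.8
```

```bash
python3 -m inch '[[[0.5,0,0],0,1],[[0.5,0,0],0,1],[[0.3,0,0],0,1],[[0.1,0,0],0,1],[[0,0,0.3],0,1],[[0,0,0.3],0,1],[[0,0,0.2],0,1],[[0,0,0.08],0,1],[[0,0,0],0,1],[[0,0,0],0,1]]'
```

```text
t: 53.9
eef_pos: [435.5, -69.1, 109.4]
tcp_rot: [3.141, 0.0, 1.571]
ft_force: [0.4, 0.9, -1.9]
opening: 0.5
grip_force: 29.8
```

```bash
python3 -m inch '[[[0.03,0,0.05],0,1],[[0,0,0.04],0,1],[[0,0,0.02],0,1],[[0,0,0],0,1],[[0,0,0],0,1],[[0,0,0],0,1],[[0,0,0],0,1],[[0,0,0],0,1],[[0,0,0],0,1],[[0,0,0],0,1]]'
```

```text
t: 55.15
eef_pos: [435.3, -67.3, 102.8]
tcp_rot: [3.141, 0.0, 1.571]
ft_force: [-2.4, 1.3, 6.3]
opening: 0.499
grip_force: 29.9
```

Contact, at 6 N. I release and back off to the view pose used at the start.

```bash
python3 -m inch '[[[0,0,0],0,-0.3],[[0,0,0],0,-0.5],[[0,0,0],0,-1],[[0,0,0],0,-1],[[0,0,-0.3],0,-1],[[0,0,-0.5],0,-1],[[0,0,-0.7],0,-1],[[0,0,-0.7],0,-1],[[0,0,-0.7],0,-1],[[0,0,-0.37],0,-1]]'
python3 -m inch '[[[0.5,0.06,0],0,-1],[[0.59,0.05,0],0,-1],[[0,0,0],0,-1],[[0,0,0],0,-1],[[0,0,0],0,-1],[[0,0,0],0,-1],[[0,0,0],0,-1],[[0,0,0],0,-1],[[0,0,0],0,-1],[[0,0,0],0,-1]]'
python3 - <<'E'
from h import *
w=eyes.read_camera('wrist'); save(w,'w7'); print(np.round(env.state()['eef_pos'],1))
a=w['pixels'].astype(int)[135:180,295:335].min(2)>185; r,c=np.nonzero(a); rc=(r.mean()+135,c.mean()+295); print('cap',rc,atz(w,rc,139))
w1=cv2.imread('pics/w1.png')[:,:,::-1]
v=np.hstack([w1[100:260,270:420],w['pixels'][100:260,270:420]]); cv2.imwrite('pics/cmp.png',cv2.resize(v,None,fx=2.6,fy=2.6,interpolation=2)[:,:,::-1])
s=eyes.read_camera('side')
for n in ('cutter',): print(n,[(np.round(q['centre']),round(q['score'],2),np.round(atz(s,q['centre'],12)[:2])) for q in eyes.spot_point(n,s)[:1]])
E
```

```text
t: 56.4
eef_pos: [435.5, -67.3, 300.7]
tcp_rot: [3.139, 0.001, 1.571]
ft_force: [-0.1, -0.5, -0.5]
opening: 1.0
grip_force: 0.0
t: 57.65
eef_pos: [441.9, -1.8, 298.6]
tcp_rot: [3.142, -0.0, 1.571]
ft_force: [-0.3, 0.4, -0.1]
opening: 0.999
grip_force: 0.0
[441.9  -1.8 298.6]
cap (np.float64(160.3916532905297), np.float64(312.59550561797755)) [434.55459749  24.48634729 139.        ]
cutter [(array([284., 325.]), 0.84, array([447., 271.]))]
```

View pics/cmp.png

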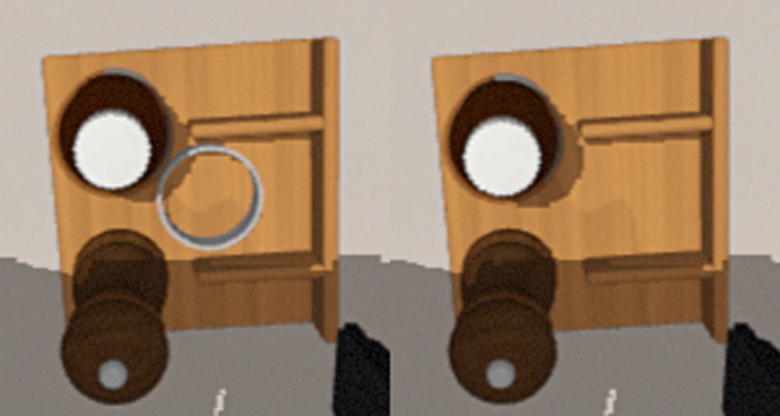

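The mill matches its starting spot, and the bottle is about 3 mm off and upright. The arm is clear of everything, so I hand in.

```bash
python3 -c "
from cell import env
print(env.job_done())"
```

```text
the job is handed in; nothing more can be done
None
```

I handed the job in after about 58 s of the 134 s allowed, and no verdict was shown: the cutter lies about 1 mm from the board's centre, the bottle (about 3 mm off) and the mill (no visible shift) stand upright back in the caddy, and the heart and ramekin were not touched.

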